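# Put a tusk piece away in the finds drawer and lock it

## Robot

A 6-joint arm with a two-finger parallel gripper is mounted at the origin on the work surface. World frame = base frame: x ahead of the robot, y to its left, z up, the work surface at z = 0. Lengths are in m, angles in rad, forces in N, time in s.
With the tool pointing down it reaches from about 0.35 to 0.775 m from the base axis. Payload 7.3 kg.
Tool frame: the origin (TCP) lies at the very end of the fingers, on their centre line; the grasp point (between the pads) lies 19 mm behind it; z points along the fingers, y is the direction in which the jaws open and shut (so a half turn about z gives the same grasp; the last joint's range is limited). The gripper opens to 92 mm and grips with 3 to 60 N. Pads are 19 mm wide; open, the fingers measure 130 mm over their backs; the gripper's body (75 mm by 190 mm) begins 47 mm behind the grasp point.
Start: joints at [1.067, 0.342, 1.524, -0, 1.275, -0.146], TCP at [0.184, 0.492, 0.227] pointing down, gripper open.
Joint ranges: [-2.53, 2.53], [-0.77, 2.02], [0.04, 2.7], [-1, 4.14], [0.28, 2.66], [-3.11, 3.11]. Speed limits (rad/s): [2.57, 2.57, 3.14, 3.14, 3.14, 3.14].

## Interface

Orientations are given as a 3x3 rotation matrix whose columns are the frame's x, y, z axes.
In Python, from station import bot gives the robot as it stands. The module is installed in compiled form; this text tells all that it offers.
- The arm moves only by the tool apply_moves, never from a script. Its argument "steps" is text: rows parted by semicolons, each of 4 numbers parted by spaces: the shift along the tool's x, y, z in cm, then the turn about the tool's z in degrees. A call has 1 to 20 rows; each row shifts and turns the commanded pose from where the row before left it, along the tool's axes as they then stand; what a row does not reach is not made up. A row lasts 1/8 s, in which the tool goes at most 62.5 mm and 10.7 degrees, less where a joint would pass 70% of its speed; a pose out of reach is approached as far as the arm can. A call with a gripper value outside its range is refused whole. "gripper" is the opening, from 0 (shut) to 1 (fully open), set as the call begins (left out, the last holds). The fingers move at their own pace and stop on an object; the grip force is fixed at half the most. Time passes only in rows, so rows that do not move let the fingers close. It gives the time, the measured TCP pose, the force and the opening at its end, in the units of the state.
- bot.get_state(): the state, without advancing time (a new reading comes with each control period).
- bot.snapshot(name): name is "scene" or "top" or "wrist"; returns (picture, depth): 480x640x3 uint8, red, green, blue; 480x640 float32, m along the optical axis (not along the pixel's ray), 0 where there is no reading.
- bot.camera_model(name): a dict with "K" (3x3 intrinsics, pixels), "world_to_cam" (4x4, takes a point from world to camera coordinates). Camera axes: x right, y down, z forward; pixel columns grow to the right and rows downward; lengths in m; the calibration is good to about 2 mm. A picture is of the moment at which its call begins: read the wrist's pose just before it. camera_model takes no time and is no camera call; for the wrist camera it gives the pose at the moment of the call.
- bot.finish_job(): hands the job in, once; it reports no verdict.
The state is a dict: "clock": time; "joint_positions": joint angles; "joint_velocities": joint speeds; "tau": joint torques, N m; "tcp_pos": TCP position; "tcp_rot": TCP orientation; "wrist_force": force on the tool from outside, world axes, zero at the start; "wrist_torque": the same for the moment, N m; "finger_gap": finger opening in m.
Only numpy, scipy, OpenCV 4.12 (cv2) and the standard library are available. Lean on these libraries where they do the work, as an engineer would, in place of code of your own. Each camera call takes 0.05 s, during which the arm holds its last target. There are 200 camera calls.

## Task

Put the ochre tusk piece away in the open finds drawer: lower it, don't drop it, into the free bay (the one with only a cork liner in it) so that it lies flat on the cork. Then slide the drawer fully shut without slamming it, press the red lock plunger on top of the cabinet all the way down to its stop and let go. Leave the dark molar in its bay and the bottle, carton, tub and phone stand where they are.

Things in the scene. Friction and masses are not known exactly. Their poses are not given: they have to be found in the camera images.
- tusk: Loose ochre-yellow piece of fossil tusk with dark cracks and pale ends, 92 long (x) x 37 wide (y) x 36 high, 140 g, slightly curved (its ends lie 2 to 4 mm to -y), flat underneath. Origin: centre of its underside; x along its length, z up. It lies at any yaw on a fixed white board 280 x 280 x 4, among the bottle, carton and tub.
- liner: Loose cork sheet 108 x 78 x 4 lying on the floor of the free drawer bay, which is either the left or the right one. Origin: centre of its underside; x along the bay's length (away from the drawer's front), z up.
- cabinet: Fixed green cabinet with one drawer, 240 deep (x) x 220 wide (y) x 120 high. Origin: centre of its underside; x points from its front to its back, and the front face is at x = -120 of its frame. The drawer opens to -x, towards the robot. On the table left or right, the white board being on the other side.
- drawer (a joint): Opening of the drawer, in m: 0 is fully shut, 0.15 fully open; it starts about 0.14 open. It needs about 2 N to slide and stays where it is left. Grey front panel 12 thick, 218 wide, its top edge 15 below the cabinet's top.
- drawer_floor (a point): Point on the drawer's white floor (34 above the table), mid width, at half the bays' length. Axes as the cabinet's; moves with the drawer. Two bays side by side, 115 long (x, from the panel's inner face) x 85 wide, centres 45.5 to either side (+y, -y), a 6 mm partition between; side walls, partition and rear wall stand 26 above the floor.
- drawer_handle (a point): Middle of the steel bar handle (bar 10 thick, 90 long along the cabinet's y, 30 in front of the panel, 84 above the table). Axes as the cabinet's; moves with the drawer.
- plunger (a joint): Travel of the lock plunger, in m: 0 is up, 0.012 is down at its stop. A spring pushes it back up; it needs about 7 N at the stop.
- plunger_top (a point): Centre of the top of the plunger's red round head (32 across, 8 thick), 155 above the table when up, 30 behind the cabinet's front face. The head stands over a dark barrel 34 across.
- molar: Loose dark brown ridged fossil molar 80 x 46 x 33 high, stored in the other drawer bay. Origin: centre of its underside.
- bottle: Amber glass bottle with black cap, 52 across x 100 high, standing on the board. Origin: centre of its underside.
- carton: Small lidded cardboard box 70 x 60 x 45 high, standing on the board. Origin: centre of its underside.
- tub: Small clear tub with white lid and green clips, 72 x 54 x 42 high, standing on the board. Origin: centre of its underside.
- stand: Loose photo stand, 900 g: dark round foot 72 across x 14 high, thin upright post (14 across), and at its top a black phone, 150 long (along x) x 9 thick (y), from 265 to 340 above the table. It stands between the cabinet's and the board's sides with the phone's thin edge to the robot. Origin: centre of its underside.

How it is judged:
On the way, in this order (a step that is already met when the one before it is completed fails the run):
1. the tusk piece lies flat on the cork liner in the free bay, let go, the drawer still open (x of tusk in the frame of liner between -0.025 and 0.025 m and y of tusk in the frame of liner between -0.03 and 0.03 m and z of tusk in the frame of liner below 0.01 m and angle between tusk's own z axis and vertical below 0.2 rad and z of liner in the frame of drawer_floor below 0.006 m and contact force between the fingers and tusk below 0.1 N and value of joint drawer above 0.06 m), for 0.2 s.
2. the drawer is fully shut with the tusk piece in its bay (x of tusk in the frame of liner between -0.025 and 0.025 m and y of tusk in the frame of liner between -0.03 and 0.03 m and z of tusk in the frame of liner below 0.01 m and angle between tusk's own z axis and vertical below 0.2 rad and z of liner in the frame of drawer_floor below 0.006 m and value of joint drawer below 0.004 m), for 0.2 s.
3. the lock plunger is pressed down to its stop with the drawer shut (value of joint plunger above 0.0105 m and value of joint drawer below 0.004 m), for 0.1 s.
At the end, for the whole second after the job is handed in: Tusk piece at rest, flat (0.2 rad) on the cork liner (within 25 mm lengthwise, 30 mm sideways of its centre, under 10 mm above it); drawer shut to 4 mm; plunger up again (2 mm); molar in its bay; bottle, carton, tub and phone stand upright within 20 mm of where they were (all of step 2 and value of joint plunger below 0.002 m and linear speed of tusk below 0.02 m/s and z of molar in the frame of drawer_floor below 0.015 m and angle between each of molar, bottle, carton, tub, stand's own z axis and vertical below 0.3 rad and distance of each of bottle, carton, tub, stand from where it was at the start of the episode below 0.02 m); the robot touches nothing.
It fails at once if the tusk piece is dropped or thrown (faster than 0.7 m/s out of the fingers) (linear speed of tusk above 0.7 m/s and contact force between the fingers and tusk below 0.05 N).
It fails at once if the drawer is slammed (shut faster than 0.5 m/s) (velocity of joint drawer below -0.5 m/s).
It fails at once if the molar is lifted or tipped out of its bay (15 mm, 0.3 rad) (not (z of molar in the frame of drawer_floor below 0.015 m and angle between molar's own z axis and vertical below 0.3 rad)).
It fails at once if the bottle, carton, tub or phone stand is moved more than 20 mm or tipped more than 0.3 rad (not (distance of each of bottle, carton, tub, stand from where it was at the start of the episode below 0.02 m and angle between each of bottle, carton, tub, stand's own z axis and vertical below 0.3 rad)).
It also fails if it takes over 61 s, if anything falls off the work surface, if the arm or the gripper's body presses on something with over 40 N, if the wrist force passes 120 N, or if a joint passes its speed limit or range.

## Working session

There is one attempt and no reset: what is moved stays moved. The work goes in short steps, Python scripts to look and compute and a tool call to move; the robot and the scene stay as the last step left them, time stands still between calls to the robot, and variables do not carry over. Pictures are saved under pics/ and viewed, about 8 in all and at most 12, crops included, and the job is handed in when it is done.

Besides the shell and the picture viewer there is one more tool, called after ">>>" as name(argument=value, ...) on one line, values as JSON. apply_moves: Moves the arm, as the interface text tells. Its arguments: {"type":"object","properties":{"steps":{"type":"string"},"gripper":{"type":"number"}},"required":["steps"]}

```bash
mkdir -p pics
cat > h.py <<'E'
import numpy as np, cv2
from station import bot
def snap(n,f=None):
    M=bot.camera_model(n); im,d=bot.snapshot(n)
    if f: cv2.imwrite('pics/'+f,im[:,:,::-1])
    return im,d,np.array(M['K']),np.array(M['world_to_cam'])
def cloud(d,K,W):
    v,u=np.mgrid[:d.shape[0],:d.shape[1]]
    p=np.stack([(u-K[0,2])/K[0,0]*d,(v-K[1,2])/K[1,1]*d,d],-1)
    T=np.linalg.inv(W); return p@T[:3,:3].T+T[:3,3]
E
python3 - <<'E'
from h import *
for n in('top','scene'):
    im,d,K,W=snap(n,n+'0.png'); np.savez(n+'0.npz',im=im,d=d,K=K,W=W)
    print(n,K[0,0],np.linalg.inv(W)[:3].round(3).tolist())
s=bot.get_state();print(s['clock'],s['tcp_pos'],s['tcp_rot'])
E
```

```text
top 451.716704894152 [[0.014, -0.99, 0.143, 0.464], [-1.0, -0.015, -0.004, 0.012], [0.006, -0.143, -0.99, 1.017]]
scene 493.8182714773854 [[0.832, 0.463, -0.305, 0.89], [0.554, -0.701, 0.449, -0.399], [-0.005, -0.543, -0.84, 0.873]]
0.1 [0.18365929 0.49144763 0.22610902] [[-9.36677810e-01  3.50191752e-01 -6.45531154e-04]
 [ 3.50192300e-01  9.36677048e-01 -1.20853058e-03]
 [ 1.81436776e-04 -1.35806381e-03 -9.99999061e-01]]
```

View pics/top0.png

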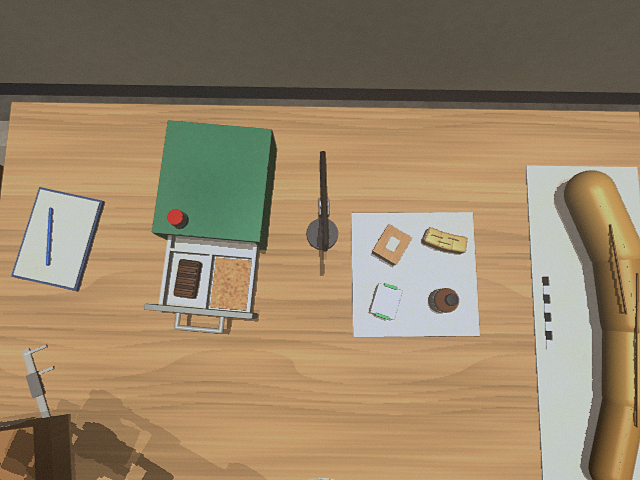

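View pics/scene0.png

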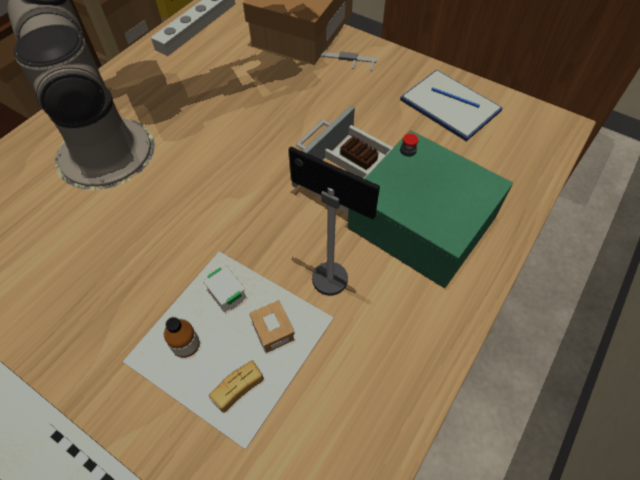

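The top view shows the cabinet on the left with the free cork bay on its right side (230,283) and the molar at (187,279). The tusk is at (445,240), the carton at (392,244), the bottle at (443,300), and the stand at (322,235) with its phone directly above. I'll measure these from depth.

Run:
```python
from h import *
f=np.load('top0.npz'); im,d=f['im'],f['d']; P=cloud(d,f['K'],f['W']); hsv=cv2.cvtColor(im,cv2.COLOR_RGB2HSV)
def rep(n,m):
    p=P[m]
    c,s,a=cv2.minAreaRect((p[:,:2]*1000).astype(np.float32)); b=cv2.boxPoints((c,s,a)).round(0).tolist()
    print(n,len(p),'c',np.round(c,1),'size',np.round(s,1),'ang',round(a,1),'z',np.percentile(p[:,2],[2,50,98]).round(3),b)
def box(x0,x1,y0,y1):
    m=np.zeros(d.shape,bool); m[y0:y1,x0:x1]=1; return m
z=P[...,2]
rep('tusk',box(415,475,215,265)&(z>.012)); rep('carton',box(365,415,215,275)&(z>.012))
rep('bottle',box(420,465,280,320)&(z>.012)); rep('tub',box(362,408,275,325)&(z>.012))
rep('board',box(345,485,205,340)&(hsv[...,1]<40)&(hsv[...,2]>150)&(z<.012)&(z>-.01))
rep('cabtop',box(140,290,110,255)&(abs(z-.12)<.006)&(hsv[...,0]>60)&(hsv[...,0]<90))
rep('red',box(160,195,205,235)&((hsv[...,0]<8)|(hsv[...,0]>172))&(hsv[...,1]>150)&(z>.14))
rep('cork',box(211,255,255,312)&(hsv[...,0]<22)&(hsv[...,1]>60)&(z<.05)&(z>.02))
rep('molar',box(172,205,255,302)&(z>.05)&(hsv[...,2]<110))
rep('panel',box(140,262,295,325)&(abs(z-.105)<.008))
rep('handle',box(165,235,312,340)&(z>.07)&(z<.097))
rep('foot',box(300,345,215,255)&(z<.03)&(z>.008)); rep('phone',box(300,345,140,285)&(z>.25))
print(P[240,445],P[237,322])
im,d,K,W=snap('wrist'); 
M=np.linalg.inv(W); s=bot.get_state(); R=np.array(s['tcp_rot'])
print('cam in tcp',(R.T@(M[:3,3]-s['tcp_pos'])).round(3),(R.T@M[:3,:3]).round(2).tolist(),K[0,0])
```

```text
tusk 797 c [ 570.8 -142.4] size [ 79.4 366.6] ang 22.6 z [0.016 0.038 0.044] [[464.0, 12.0], [605.0, -327.0], [678.0, -296.0], [537.0, 42.0]]
carton 944 c [542.1 -94.4] size [ 68.2 254.6] ang 51.4 z [0.023 0.049 0.053] [[421.0, -42.0], [620.0, -200.0], [663.0, -147.0], [464.0, 12.0]]
bottle 616 c [ 490.8 -135.9] size [ 50.7 295.7] ang 0.6 z [0.019 0.073 0.106] [[464.0, 12.0], [467.0, -284.0], [518.0, -283.0], [515.0, 12.0]]
tub 845 c [493.7 -80.3] size [177.9  75.9] ang 84.9 z [0.039 0.044 0.048] [[448.0, -166.0], [523.0, -172.0], [539.0, 5.0], [464.0, 12.0]]
board 11940 c [ 553.4 -206.1] size [279.7 280.5] ang 1.2 z [0.    0.004 0.008] [[411.0, -69.0], [417.0, -349.0], [696.0, -343.0], [690.0, -63.0]]
cabtop 11694 c [729.1 229.4] size [219.7 240.3] ang 85.8 z [0.116 0.119 0.122] [[601.0, 129.0], [841.0, 111.0], [857.0, 330.0], [617.0, 348.0]]
red 194 c [551.8 161.5] size [346.3  29.8] ang 54.7 z [0.151 0.154 0.157] [[440.0, 29.0], [464.0, 12.0], [664.0, 294.0], [640.0, 311.0]]
cork 1815 c [522.7 194.7] size [ 93.8 112.7] ang 85.9 z [0.033 0.037 0.042] [[463.0, 152.0], [576.0, 144.0]
[... 209 characters left out ...]
  11.9] ang 85.8 z [0.101 0.104 0.107] [[448.0, 140.0], [460.0, 140.0], [476.0, 356.0], [464.0, 357.0]]
handle 370 c [437.6 250.2] size [99.4 34.5] ang 86.4 z [0.083 0.087 0.091] [[417.0, 202.0], [452.0, 200.0], [458.0, 299.0], [424.0, 301.0]]
foot 523 c [637.7   2.3] size [68.5 67.8] ang 0.6 z [0.01  0.013 0.018] [[603.0, 36.0], [604.0, -32.0], [672.0, -31.0], [672.0, 37.0]]
phone 766 c [588.3   2.6] size [249.   18.9] ang 0.2 z [0.275 0.338 1.017] [[464.0, 12.0], [464.0, -7.0], [713.0, -7.0], [713.0, 12.0]]
[ 0.6233947  -0.26768347  0.03879996] [0.5790799  0.00509677 0.32183164]
cam in tcp [ 0.076  0.    -0.157] [[0.0, -0.96, -0.28], [1.0, 0.0, -0.0], [0.0, -0.28, 0.96]] 432.13573546482127
```

Run:
```python
from h import *
f=np.load('top0.npz'); im,d=f['im'],f['d']; P=cloud(d,f['K'],f['W']); hsv=cv2.cvtColor(im,cv2.COLOR_RGB2HSV)
z=np.where(d>0,P[...,2],-9)
def rep(n,m):
    m=cv2.morphologyEx(m.astype(np.uint8),cv2.MORPH_OPEN,np.ones((3,3)))>0
    p=P[m]; c,s,a=cv2.minAreaRect((p[:,:2]*1000).astype(np.float32)); b=cv2.boxPoints((c,s,a)).round(0).tolist()
    q=p[:,:2]-p[:,:2].mean(0); w,v=np.linalg.eigh(q.T@q)
    print(n,len(p),'c',np.round(c,1),'size',np.round(s,1),'long ang',np.degrees(np.arctan2(v[1,1],v[0,1])).round(1),b)
def box(x0,x1,y0,y1):
    m=np.zeros(d.shape,bool); m[y0:y1,x0:x1]=1; return m&(z<.5)
rep('tusk',box(415,475,215,265)&(z>.012)); rep('tuskhi',box(415,475,215,265)&(z>.03)); rep('carton',box(365,415,215,275)&(z>.03))
rep('bottle',box(420,465,280,320)&(z>.03)); rep('tub',box(362,408,275,325)&(z>.03))
rep('red',box(160,195,205,235)&(z>.148)); rep('molar',box(172,205,255,302)&(z>.05)&(hsv[...,2]<110)); rep('phone',box(300,345,140,285)&(z>.25))
```

```text
tusk 785 c [ 622.7 -270.3] size [95.3 38.5] long ang 74.9 [[591.0, -311.0], [629.0, -321.0], [654.0, -229.0], [617.0, -219.0]]
tuskhi 691 c [ 622.8 -270.3] size [95.2 38.4] long ang 74.7 [[592.0, -311.0], [629.0, -321.0], [654.0, -230.0], [617.0, -219.0]]
carton 906 c [ 611.6 -150.2] size [60.1 71. ] long ang 148.7 [[566.0, -158.0], [627.0, -194.0], [657.0, -142.0], [596.0, -106.0]]
bottle 570 c [ 492.  -258.9] size [49.2 50.8] long ang -175.6 [[466.0, -283.0], [517.0, -284.0], [518.0, -235.0], [467.0, -234.0]]
tub 815 c [ 488.4 -136.9] size [54.3 71.5] long ang 162.2 [[446.0, -152.0], [515.0, -173.0], [531.0, -121.0], [462.0, -101.0]]
red 211 c [642.2 290.1] size [30.  30.6] long ang 64.8 [[621.0, 292.0], [641.0, 269.0], [664.0, 288.0], [644.0, 311.0]]
molar 680 c [530.4 289.2] size [46.3 79.5] long ang 171.0 [[489.0, 270.0], [568.0, 262.0], [572.0, 308.0], [493.0, 316.0]]
phone 743 c [638.5   2.5] size [149.2  17.5] long ang -177.2 [[563.0, 5.0], [565.0, -12.0], [714.0, -0.0], [712.0, 17.0]]
```

>>> apply_moves(steps="0 -4 0 0;0 -4.2 0 0;0 -4.2 0 0;-5.5 -0.4 0 8;-5.5 -0.4 0 8;-5.5 -0.4 0 8;-5.5 -0.4 0 8;-5.5 -0.4 0 8;-5.5 -0.4 0 8;-5.5 -0.4 0 8;-5.5 -0.4 0 8;-5.5 -0.4 0 8;-5.5 -0.4 0 8;0 0 0 0", gripper=1)

```text
clock: 1.9
tcp_pos: [0.389, -0.0705, 0.2265]
tcp_rot: [[0.189, 0.982, -0.0], [0.982, -0.189, -0.0], [-0.0, -0.0, -1.0]]
wrist_force: [-0.5, 0.6, 0.3]
finger_gap: 0.092
```

>>> apply_moves(steps="-5 0 0 0;-5 2 0 0;-2.6 4.5 0 0;-1.3 5 0 0;-1.3 5 0 0;0 5 0 0;0 5.3 0 0;0 0 0 4;0 0 5 0;0 0 0 0")

```text
clock: 3.15
tcp_pos: [0.6235, -0.2629, 0.1721]
tcp_rot: [[0.248, 0.969, -0.009], [0.969, -0.248, 0.005], [0.003, -0.01, -1.0]]
wrist_force: [-0.2, -0.3, 0.0]
finger_gap: 0.0917
```

```bash
cat > wr.py <<'E'
from h import *
import sys
s=bot.get_state(); R=np.array(s['tcp_rot']); t=np.array(s['tcp_pos'])
im,d,K,W=snap('wrist',sys.argv[1]); P=cloud(d,K,W); hsv=cv2.cvtColor(im,cv2.COLOR_RGB2HSV)
m=((d>0)&(P[...,2]>.014)&(P[...,2]<.06)&(np.hypot(P[...,0]-.623,P[...,1]+.27)<.065)).astype(np.uint8)
m=cv2.morphologyEx(m,cv2.MORPH_OPEN,np.ones((5,5)))>0
p=P[m]; q=(p-t)@R
c,sz,a=cv2.minAreaRect((q[:,:2]*1000).astype(np.float32))
print('tusk world',p.mean(0).round(4),'rect in tool mm',np.round(c,1),np.round(sz,1),round(a,1),'top',np.percentile(p[:,2],98).round(4))
e=(q[:,:2]-q[:,:2].mean(0)); w,v=np.linalg.eigh(e.T@e); print('long axis in tool deg',np.degrees(np.arctan2(v[1,1],v[0,1])).round(1))
for lo,hi in((-12,12),):
    k=abs(q[:,0]*1000-c[0])<10; print('mid y range mm',np.percentile(q[k,1]*1000,[1,50,99]).round(1))
print(s['clock'],t.round(4))
E
python3 wr.py w1.png
```

```text
tusk world [ 0.6245 -0.2649  0.0382] rect in tool mm [-6.   2.6] [95.4 39.1] 1.1 top 0.0407
long axis in tool deg -179.1
mid y range mm [-16.8   1.5  19.3]
3.15 [ 0.6235 -0.2629  0.1721]
```

View pics/w1.png

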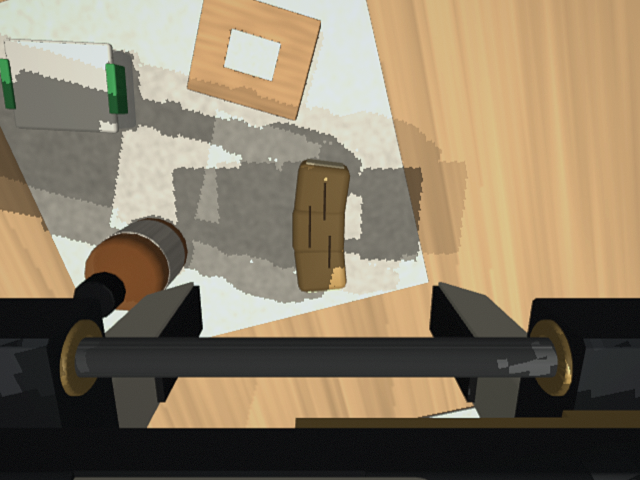

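The wrist view shows the tusk centred between the jaws at (320,225). The bottle at (140,265) is clear of the left finger. Next I descend and grip.

>>> apply_moves(steps="-0.6 0.2 2 1;0 0 4 0;0 0 4 0;0 0 3 0;0 0 1.6 0;0 0 1 0;0 0 0 0;0 0 0 0")

```text
clock: 4.2
tcp_pos: [0.6265, -0.2723, 0.0221]
tcp_rot: [[0.267, 0.964, 0.002], [0.964, -0.267, -0.001], [-0.0, 0.002, -1.0]]
wrist_force: [0.3, -0.4, 0.4]
finger_gap: 0.0919
```

>>> apply_moves(steps="0 0 0 0;0 0 0 0;0 0 0 0;0 0 0 0;0 0 0 0;0 0 0 0;0 0 0 0;0 0 0 0", gripper=0.2)

```text
clock: 5.2
tcp_pos: [0.6256, -0.2719, 0.0206]
tcp_rot: [[0.267, 0.964, -0.0], [0.964, -0.267, 0.0], [0.0, -0.0, -1.0]]
wrist_force: [-0.2, 0.8, -0.6]
finger_gap: 0.0366
```

>>> apply_moves(steps="0 0 -1 0;0 0 -2 0;0 0 -4 0;0 0 -4 0;0 0 -4 0;0 0 -3 0;0 0 0 0")

```text
clock: 6.08
tcp_pos: [0.627, -0.2726, 0.2052]
tcp_rot: [[0.267, 0.964, 0.007], [0.964, -0.267, -0.004], [-0.002, 0.008, -1.0]]
wrist_force: [0.6, -0.2, -2.1]
finger_gap: 0.0369
```

Run:
```python
from h import *
snap('wrist','w2.png'); s=bot.get_state(); print(s['clock'],s['finger_gap'],s['wrist_force'],s['tcp_pos'])
```

```text
6.125 0.036544518990204444 [-1.02777114 -0.28077825 -1.51116785] [ 0.62604809 -0.27212138  0.20239288]
```

View pics/w2.png

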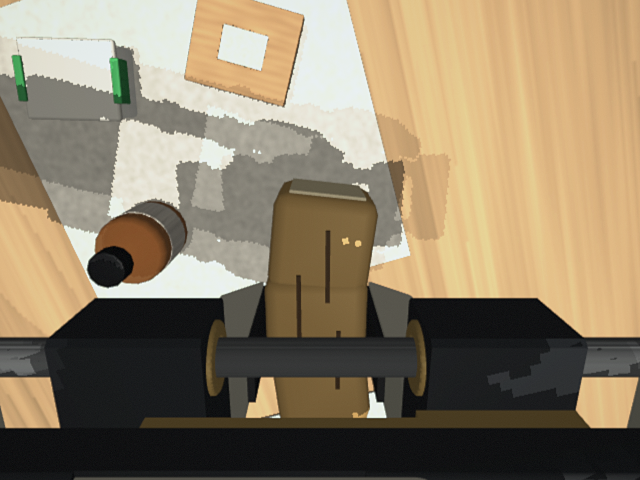

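Lifted and held level; the tusk fills the jaws at (320,300). Next I compute the carry rows around the phone.

```bash
cat > pl.py <<'E'
from h import *
def plan(wps):
    s=bot.get_state(); p=np.array(s['tcp_pos']); R=np.array(s['tcp_rot']); y=np.degrees(np.arctan2(R[1,1],R[0,1]))
    print('from',p.round(4),round(y,1)); out=[]
    for *q,yaw,n in wps:
        dp=(np.array(q)-p)/n; dy=(yaw-y)/n
        for i in range(n):
            a=np.radians(y+i*dy); Y=np.array([np.cos(a),np.sin(a),0]); X=np.array([-Y[1],Y[0],0])
            out.append('%.2f %.2f %.2f %.1f'%(X@dp*100,Y@dp*100,-dp[2]*100,-dy))
        p,y=np.array(q),yaw
    print(';'.join(out))
E
python3 -c "
from pl import *
plan([(.385,-.21,.205,-15.5,6),(.40,0,.205,35,6),(.385,.16,.205,85.75,6)])
"
```

```text
from [ 0.626  -0.2721  0.2024] -15.5
-0.08 -4.15 -0.04 0.0;-0.08 -4.15 -0.04 0.0;-0.08 -4.15 -0.04 0.0;-0.08 -4.15 -0.04 0.0;-0.08 -4.15 -0.04 0.0;-0.08 -4.15 -0.04 0.0;3.44 -0.69 -0.00 -8.4;3.50 -0.18 -0.00 -8.4;3.49 0.33 -0.00 -8.4;3.41 0.84 -0.00 -8.4;3.25 1.33 -0.00 -8.4;3.02 1.79 -0.00 -8.4;2.33 1.32 -0.00 -8.5;2.11 1.65 -0.00 -8.5;1.84 1.94 -0.00 -8.5;1.54 2.19 -0.00 -8.5;1.20 2.40 -0.00 -8.5;0.83 2.55 -0.00 -8.5
```

>>> apply_moves(steps="-0.1 -4.1 0 0;-0.1 -4.1 0 0;-0.1 -4.1 0 0;-0.1 -4.2 0 0;-0.1 -4.2 0 0;-0.1 -4.2 0 0;3.4 -0.7 0 -8.4;3.5 -0.2 0 -8.4;3.5 0.3 0 -8.4;3.4 0.8 0 -8.4;3.3 1.3 0 -8.4;3 1.8 0 -8.4;2.3 1.3 0 -8.4;2.1 1.7 0 -8.4;1.8 1.9 0 -8.4;1.5 2.2 0 -8.5;1.2 2.4 0 -8.5;0.8 2.6 0 -8.5;0 0 0 0;0 0 0 0")

```text
clock: 8.62
tcp_pos: [0.3841, 0.1578, 0.2]
tcp_rot: [[-0.997, 0.079, -0.002], [0.079, 0.997, -0.001], [0.002, -0.001, -1.0]]
wrist_force: [-0.2, -0.5, -0.9]
finger_gap: 0.0367
```

Run:
```python
from pl import *
plan([(.5218,.1982,.12,85.75,6)])
im,d,K,W=snap('top','top1.png'); cv2.imwrite('pics/top1.png',cv2.resize(im[190:350,130:290,::-1],None,fx=3,fy=3))
```

```text
from [0.3841 0.1578 0.2   ] 85.5
-2.23 0.85 1.33 -0.0;-2.24 0.85 1.33 -0.0;-2.24 0.85 1.33 -0.0;-2.24 0.85 1.33 -0.0;-2.24 0.85 1.33 -0.0;-2.24 0.84 1.33 -0.0
```

>>> apply_moves(steps="-3.4 1.3 0 0;-3.4 1.3 0 0;-3.4 1.3 0 0;-3.3 1.2 0 -0.2;0 0 2 0;0 0 3 0;0 0 2 0;0 0 0 0;0 0 0 0")

```text
clock: 9.8
tcp_pos: [0.5238, 0.1984, 0.1315]
tcp_rot: [[-0.997, 0.075, 0.001], [0.075, 0.997, 0.0], [-0.001, 0.0, -1.0]]
wrist_force: [0.4, -0.6, -2.3]
finger_gap: 0.037
```

Run:
```python
from pl import *
s=bot.get_state(); R=np.array(s['tcp_rot']); t=np.array(s['tcp_pos'])
im,d,K,W=snap('wrist','w3.png'); P=cloud(d,K,W); q=(P-t)@R*1000
z=P[...,2]
print(s['clock'],t,s['finger_gap'],s['wrist_force'])
# wall tops in tool frame (tool x<0 is ahead)
m=(d>0)&(abs(z-.060)<.004)&(q[...,0]<20)&(q[...,0]>-80)&(abs(q[...,1])<150)
for x0 in range(-70,20,15):
    k=m&(abs(q[...,0]-x0)<7); h,_=np.histogram(q[k][:,1],bins=np.arange(-150,151,3)); print(x0,[(int(-150+3*i),int(n)) for i,n in enumerate(h) if n>8])
plan([(.5218,.1982,.0566,85.75,6)])
```

```text
9.8 [0.52381776 0.19836035 0.13152134] 0.037033999892623654 [ 0.37641944 -0.5677284  -2.26076262]
-70 []
-55 []
-40 [(135, 21), (138, 41), (141, 58)]
-25 [(-48, 48), (-45, 39), (-42, 32), (45, 50), (48, 57), (69, 81), (72, 95), (75, 33), (78, 30), (81, 36), (84, 33), (87, 39), (90, 31), (93, 34), (96, 30), (99, 35), (102, 36), (105, 26), (108, 29), (111, 19), (135, 155), (138, 119), (141, 111), (144, 9)]
-10 [(-48, 126), (-45, 118), (-42, 109), (42, 12), (45, 132), (48, 119), (69, 81), (72, 136), (75, 36), (78, 31), (81, 38), (84, 31), (87, 39), (90, 30), (93, 32), (96, 33), (99, 36), (102, 35), (105, 30), (108, 35), (111, 24), (135, 168), (138, 117), (141, 117), (144, 12)]
5 [(-48, 127), (-45, 124), (-42, 115), (42, 22), (45, 136), (48, 129), (69, 48), (72, 167), (75, 68), (78, 55), (81, 58), (84, 58), (87, 58), (90, 59), (93, 63), (96, 60), (99, 57), (102, 51), (105, 58), (108, 51), (111, 47), (114, 16), (135, 167), (138, 132), (141, 127)]
from [0.524  0.1985 0.1318] 85.7
0.04 -0.01 1.25 -0.0;0.04 -0.01 1.25 -0.0;0.04 -0.01 1.25 -0.0;0.04 -0.01 1.25 -0.0;0.04 -0.01 1.25 -0.0;0.04 -0.01 1.25 -0.0
```

View pics/w3.png

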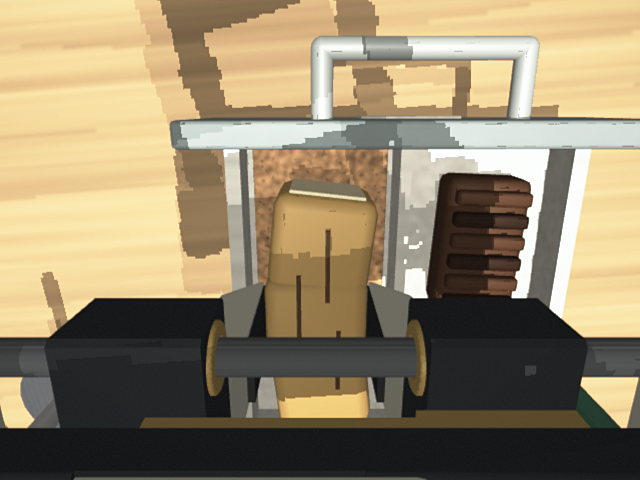

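The wrist view shows the tusk over the cork, centred between the side wall (245,220) and the partition (393,220), with the molar in the other bay at (480,240). The wall tops in depth put the tool within 1 mm of the bay centre. Lowering now.

>>> apply_moves(steps="0.2 0.1 1 0;0 0 1.5 0;0 0 1.5 0;0 0 1.5 0;0 0 1 0;0 0 0.5 0;0 0 0 0;0 0 0 0")

```text
clock: 10.85
tcp_pos: [0.5216, 0.2001, 0.0612]
tcp_rot: [[-0.997, 0.073, 0.001], [0.073, 0.997, 0.0], [-0.001, 0.0, -1.0]]
wrist_force: [-0.2, -0.4, -1.6]
finger_gap: 0.0366
```

>>> apply_moves(steps="0 0 0.3 0;0 0 0.2 0;0 0 0 0;0 0 0 0")

```text
clock: 11.35
tcp_pos: [0.5213, 0.2, 0.0558]
tcp_rot: [[-0.997, 0.073, 0.0], [0.073, 0.997, 0.0], [-0.0, 0.0, -1.0]]
wrist_force: [0.2, 0.3, -0.9]
finger_gap: 0.0368
```

>>> apply_moves(steps="0 0 0.1 0;0 0 0 0;0 0 0 0")

```text
clock: 11.72
tcp_pos: [0.5213, 0.2, 0.0547]
tcp_rot: [[-0.997, 0.073, 0.0], [0.073, 0.997, 0.0], [-0.0, 0.0, -1.0]]
wrist_force: [0.5, 0.8, -0.8]
finger_gap: 0.0366
```

>>> apply_moves(steps="0 0 0.1 0;0 0 0 0;0 0 0 0")

```text
clock: 12.1
tcp_pos: [0.5216, 0.2, 0.0546]
tcp_rot: [[-0.997, 0.073, 0.001], [0.073, 0.997, 0.0], [-0.001, 0.0, -1.0]]
wrist_force: [-1.6, 0.1, 6.8]
finger_gap: 0.0365
```

>>> apply_moves(steps="0 0 0.1 0;0 0 0 0;0 0 0 0")

```text
clock: 12.48
tcp_pos: [0.5224, 0.2, 0.0545]
tcp_rot: [[-0.997, 0.073, 0.003], [0.073, 0.997, 0.0], [-0.003, 0.001, -1.0]]
wrist_force: [-0.6, -1.3, 11.0]
finger_gap: 0.0367
```

Contact felt at 0.0546 m. I unload, then open by only a few mm.

>>> apply_moves(steps="0 0 -0.2 0;0 0 0 0;0 0 0 0")

```text
clock: 12.85
tcp_pos: [0.5211, 0.2, 0.0546]
tcp_rot: [[-0.997, 0.073, -0.0], [0.073, 0.997, 0.0], [0.0, -0.0, -1.0]]
wrist_force: [-0.2, -0.2, 1.2]
finger_gap: 0.0366
```

>>> apply_moves(steps="0 0 0 0;0 0 0 0;0 0 0 0;0 0 0 0;0 0 0 0;0 0 -0.3 0;0 0 -0.5 0;0 0 -1 0;0 0 -2 0;0 0 -3 0;0 0 -3 0;0 0 0 0;0 0 0 0", gripper=0.46)

```text
clock: 14.48
tcp_pos: [0.5209, 0.1999, 0.1525]
tcp_rot: [[-0.997, 0.073, -0.0], [0.073, 0.997, -0.0], [0.0, -0.0, -1.0]]
wrist_force: [-0.3, -0.2, -0.6]
finger_gap: 0.0423
```

Run:
```python
from pl import *
im,d,K,W=snap('wrist','w4.png'); P=cloud(d,K,W)
m=(d>0)&(P[...,2]>.065)&(P[...,2]<.085)&(np.hypot(P[...,0]-.52,P[...,1]-.199)<.055)
p=P[m]; print(len(p),np.percentile(p[:,2],[5,50,98]),np.round(cv2.minAreaRect((p[:,:2]*1000).astype(np.float32))[0],1))
```

```text
9403 [0.06926981 0.0724865  0.07454242] [519.2 201.7]
```

View pics/w4.png

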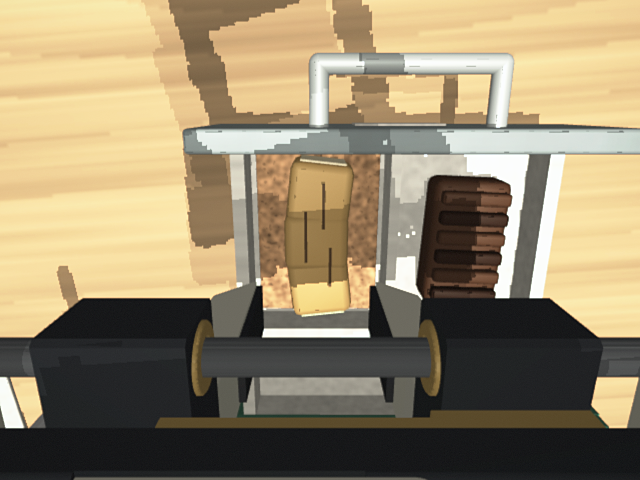

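The tusk lies flat on the cork at (320,240), its top at 0.074 m as expected. Next I move in front of the handle.

```bash
python3 -c "
from pl import *
plan([(.380,.254,.165,85.75,5),(.380,.254,.068,85.75,4)])
"
```

```text
from [0.5206 0.1998 0.152 ] 85.8
2.88 0.87 -0.26 0.0;2.88 0.87 -0.26 0.0;2.88 0.87 -0.26 0.0;2.88 0.87 -0.26 0.0;2.89 0.87 -0.26 0.0;0.00 0.00 2.43 -0.0;0.00 0.00 2.43 -0.0;0.00 0.00 2.43 -0.0;0.00 0.00 2.43 -0.0
```

>>> apply_moves(steps="2.9 0.9 -0.3 0;2.9 0.9 -0.3 0;2.9 0.9 -0.2 0;2.9 0.8 -0.2 0;2.9 0.8 -0.2 0;0 0 0 0;0 0 2.4 0;0 0 2.4 0;0 0 2.4 0;0 0 2.5 0;0 0 0 0;0 0 0 0", gripper=0)

```text
clock: 16.02
tcp_pos: [0.3805, 0.2535, 0.0681]
tcp_rot: [[-0.997, 0.074, 0.0], [0.074, 0.997, 0.0], [-0.0, 0.0, -1.0]]
wrist_force: [0.6, 0.5, 0.2]
finger_gap: 0.0006
```

>>> apply_moves(steps="-1 0 0 0;-1 0 0 0;-0.5 0 0 0;-0.5 0 0 0;-0.5 0 0 0;-0.5 0 0 0;0 0 0 0")

```text
clock: 16.9
tcp_pos: [0.4202, 0.2506, 0.0677]
tcp_rot: [[-0.997, 0.073, 0.001], [0.073, 0.997, 0.0], [-0.001, 0.0, -1.0]]
wrist_force: [-0.6, -0.3, 0.3]
finger_gap: 0.0002
```

>>> apply_moves(steps="-0.5 0 0 0;-0.8 0 0 0;-1 0 0 0;-1 0 0 0;-1 0 0 0;-1 0 0 0;-1 0 0 0;-1 0 0 0;-1 0 0 0;-1 0 0 0;-1 0 0 0;-0.5 0 0 0;-0.5 0 0 0;0 0 0 0;0 0 0 0")

```text
clock: 18.77
tcp_pos: [0.5327, 0.2424, 0.068]
tcp_rot: [[-0.997, 0.073, 0.001], [0.073, 0.997, 0.0], [-0.001, 0.0, -1.0]]
wrist_force: [0.5, 0.2, -0.6]
finger_gap: 0.0004
```

Run:
```python
from pl import *
s=bot.get_state(); print(s['clock'],s['tcp_pos'],s['wrist_force'])
im,d,K,W=snap('top'); P=cloud(d,K,W); np.savez('top2.npz',P=P,im=im,d=d)
cv2.imwrite('pics/top2.png',cv2.resize(im[100:340,120:360,::-1],None,fx=2.5,fy=2.5))
m=np.zeros(d.shape,bool); m[220:325,140:270]=1
m&=(d>0)&(abs(P[...,2]-.105)<.005)&(P[...,1]>.14)
m=cv2.morphologyEx(m.astype(np.uint8),cv2.MORPH_OPEN,np.ones((2,2)))>0
print(m.sum(),cv2.boxPoints(cv2.minAreaRect((P[m][:,:2]*1000).astype(np.float32))).round(0).tolist())
```

```text
18.775 [0.53274577 0.242397   0.06798927] [ 0.49966243  0.1807712  -0.56408695]
263 [[464.0, 12.0], [503.0, -9.0], [623.0, 218.0], [584.0, 238.0]]
```

View pics/top2.png

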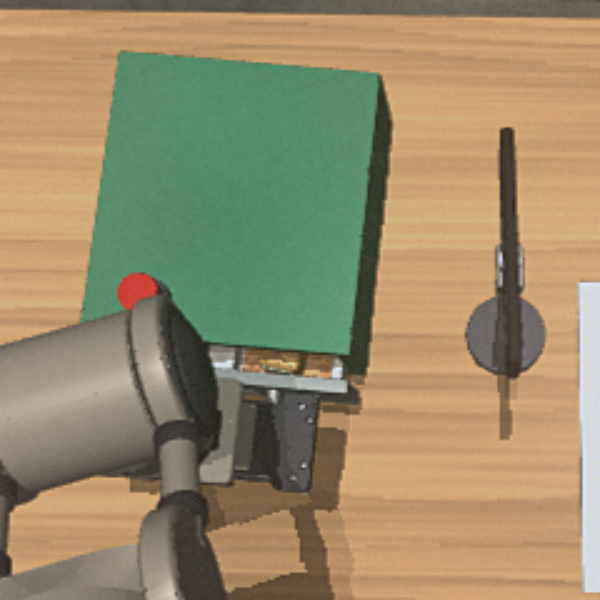

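The top view shows the drawer gliding in with the tusk visible at (275,362) and about 2 cm still to go. I continue slowly.

>>> apply_moves(steps="-0.5 0 0 0;-0.5 0 0 0;-0.5 0 0 0;-0.3 0 0 0;0 0 0 0;0 0 0 0")

```text
clock: 19.58
tcp_pos: [0.5506, 0.2409, 0.0677]
tcp_rot: [[-0.997, 0.073, 0.001], [0.073, 0.997, 0.0], [-0.001, 0.0, -1.0]]
wrist_force: [-0.4, -0.3, -0.2]
finger_gap: 0.0009
```

>>> apply_moves(steps="-0.2 0 0 0;-0.2 0 0 0;-0.2 0 0 0;0 0 0 0;0 0 0 0")

```text
clock: 20.2
tcp_pos: [0.5513, 0.2408, 0.0676]
tcp_rot: [[-0.997, 0.073, -0.01], [0.073, 0.997, -0.001], [0.01, -0.002, -1.0]]
wrist_force: [-18.4, 1.2, 12.0]
finger_gap: 0.0005
```

Firm stop at 18 N, where it was expected. I back off and go above the plunger.

>>> apply_moves(steps="0.6 0 0 0;1 0 0 0;2 0 0 0;0 0 -3 0;0 0 -5 0;0 0 -5 0;0 0 -2 0;0 0 0 0")

```text
clock: 21.2
tcp_pos: [0.5212, 0.2434, 0.2194]
tcp_rot: [[-0.997, 0.073, 0.004], [0.073, 0.997, 0.001], [-0.004, 0.002, -1.0]]
wrist_force: [-0.3, 1.1, -1.1]
finger_gap: 0.0005
```

Run:
```python
from pl import *
plan([(.6424,.2901,.215,85.75,4),(.6424,.2901,.165,85.75,2)])
im,d,K,W=snap('wrist'); P=cloud(d,K,W)
m=(d>0)&(abs(P[...,2]-.105)<.005)&(P[...,1]>.12)&(P[...,1]<.36)&(P[...,0]<.63)&(P[...,0]>.55)
if m.sum()>20: print(m.sum(),cv2.boxPoints(cv2.minAreaRect((P[m][:,:2]*1000).astype(np.float32))).round(0).tolist())
```

```text
from [0.5212 0.2434 0.2194] 85.8
-2.94 1.39 0.11 0.0;-2.94 1.39 0.11 0.0;-2.94 1.39 0.11 0.0;-2.94 1.39 0.11 0.0;0.00 0.00 2.50 -0.0;0.00 0.00 2.50 -0.0
```

>>> apply_moves(steps="-2.9 1.4 0 0;-2.9 1.4 0 0;-2.9 1.4 0 0;-3 1.4 0 0;0 0 2.5 0;0 0 2 0;0 0 0 0;0 0 0 0")

```text
clock: 22.25
tcp_pos: [0.6412, 0.2904, 0.1726]
tcp_rot: [[-0.997, 0.073, -0.0], [0.073, 0.997, -0.0], [0.0, -0.0, -1.0]]
wrist_force: [0.4, 0.8, -0.2]
finger_gap: 0.0003
```

Run:
```python
from pl import *
im,d,K,W=snap('top'); P=cloud(d,K,W)
m=np.zeros(d.shape,bool); m[200:325,140:290]=1
m&=(d>0)&(abs(P[...,2]-.105)<.005)&(P[...,0]>.4)&(P[...,1]>.12)
c=np.array([np.cos(np.radians(-4.25)),np.sin(np.radians(-4.25))])
cab=(P[...,:2]-[.609,.2385])@c*1000   # 0 = cabinet front face
print(m.sum(),np.percentile(cab[m],[5,50,95]).round(1) if m.any() else '')
cv2.imwrite('pics/top3.png',cv2.resize(im[150:300,120:320,::-1],None,fx=4,fy=4))
s=bot.get_state(); print(s['clock'],s['tcp_pos'],s['wrist_force'])
```

```text
616 [-11.4  -5.6   2.2]
22.3 [0.64149838 0.29052575 0.17330901] [0.88887541 0.79371314 0.60909983]
```

View pics/top3.png

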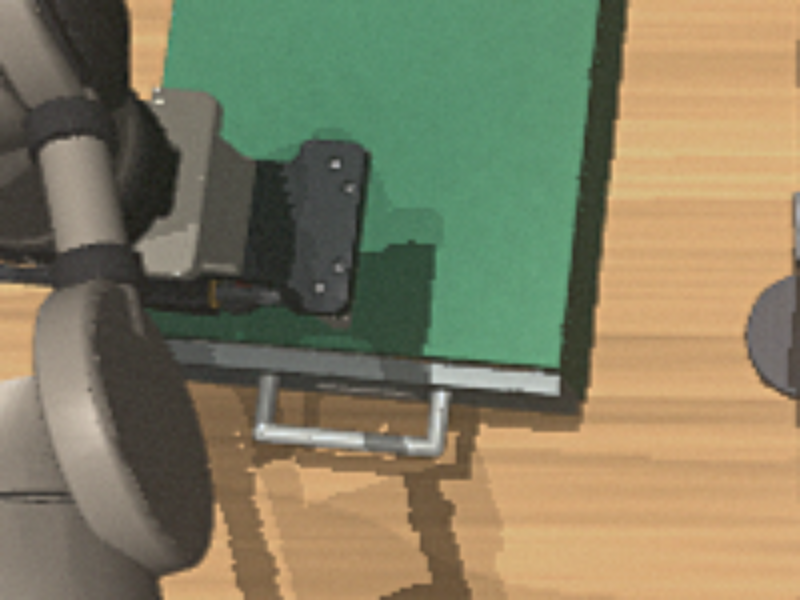

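The drawer is shut: the panel band at (490,378) is flush with the cabinet front and centred at -5.6 mm, where -6 is expected. Pressing now.

>>> apply_moves(steps="0 0 1 0;0 0 0.8 0;0 0 0.5 0;0 0 0.4 0;0 0 0.3 0;0 0 0 0;0 0 0 0")

```text
clock: 23.18
tcp_pos: [0.6412, 0.2905, 0.1438]
tcp_rot: [[-0.997, 0.073, 0.001], [0.073, 0.997, 0.0], [-0.001, 0.0, -1.0]]
wrist_force: [-2.0, -1.6, 6.5]
finger_gap: 0.0006
```

>>> apply_moves(steps="0 0 0.2 0;0 0 0.2 0;0 0 0 0;0 0 0 0")

```text
clock: 23.68
tcp_pos: [0.6413, 0.2905, 0.1431]
tcp_rot: [[-0.997, 0.073, 0.003], [0.073, 0.997, 0.001], [-0.003, 0.001, -1.0]]
wrist_force: [-7.0, -3.3, 19.9]
finger_gap: 0.0002
```

The stop is reached: force jumped to 20 N at z 0.143. I release and check the end state.

>>> apply_moves(steps="0 0 0 0;0 0 -0.5 0;0 0 -0.8 0;0 0 -1.5 0;0 0 -4 0;0 0 -4 0;2 0 -2 0;4 0 0 0;4 0 0 0;4 0 0 0;4 0 0 0;4 0 0 0;0 0 0 0;0 0 0 0;0 0 0 0")

```text
clock: 25.55
tcp_pos: [0.4229, 0.3064, 0.2666]
tcp_rot: [[-0.997, 0.074, 0.0], [0.074, 0.997, 0.0], [-0.0, 0.0, -1.0]]
wrist_force: [-0.1, 0.2, 0.2]
finger_gap: 0.0004
```

Run:
```python
from h import *
im,d,K,W=snap('top','top4.png'); P=cloud(d,K,W); z=np.where(d>0,P[...,2],-9)
def box(x0,x1,y0,y1):
    m=np.zeros(d.shape,bool); m[y0:y1,x0:x1]=1; return m&(z<.5)
def rep(n,m):
    m=cv2.morphologyEx(m.astype(np.uint8),cv2.MORPH_OPEN,np.ones((3,3)))>0
    if m.sum()>9: print(n,m.sum(),np.round(cv2.minAreaRect((P[m][:,:2]*1000).astype(np.float32))[0],1),np.median(z[m]).round(4))
rep('carton',box(365,415,215,275)&(z>.03)); rep('bottle',box(420,465,280,320)&(z>.03)); rep('tub',box(362,408,275,325)&(z>.03))
rep('foot',box(300,345,215,255)&(z<.03)&(z>.008)); rep('phone',box(300,345,140,285)&(z>.25))
c=np.array([np.cos(np.radians(-4.25)),np.sin(np.radians(-4.25))]); cab=(P[...,:2]-[.609,.2385])@c*1000
m=box(140,290,200,325)&(abs(z-.105)<.005)&(P[...,1]>.12); print('panel',m.sum(),np.median(cab[m]).round(1))
for n in('top','scene'):
    im,d,K,W=snap(n); P=cloud(d,K,W); h=cv2.cvtColor(im,cv2.COLOR_RGB2HSV)
    m=((h[...,0]<8)|(h[...,0]>172))&(h[...,1]>150)&(d>0)&(np.hypot(P[...,0]-.642,P[...,1]-.29)<.03)
    if m.any(): print('red',n,m.sum(),np.percentile(P[m][:,2],[50,90]).round(4))
s=bot.get_state(); print(s['clock'],s['tcp_pos'],s['wrist_force'],np.abs(s['joint_velocities']).max())
```

```text
carton 901 [ 611.7 -150.1] 0.0487
bottle 563 [ 492.2 -258.4] 0.0737
tub 809 [ 488.5 -136.8] 0.0436
foot 514 [638.4   2.3] 0.0135
phone 737 [638.6   2.5] 0.3384
panel 676 -5.8
red top 196 [0.1541 0.1559]
red scene 157 [0.1532 0.1552]
25.7 [0.42245465 0.30635281 0.26637369] [ 0.8334433  -0.41134085  0.03598041] 0.004323840468155847
```

Everything checks out, so I'm handing in.

```bash
python3 -c "
from station import bot
print(bot.finish_job())"
```

```text
the job is handed in; nothing more can be done
None
```

The job is handed in. I lowered the tusk onto the cork in the right-hand (-y) bay and let it go. I then pushed the drawer shut by its handle to a firm stop, pressed the plunger down to its stop and released it. This took about 26 s of robot time.

- **Tusk:** right after release it lay flat, about 4 mm from the bay centre, with its top at about 74 mm, as expected. I did not see it again once the drawer was shut.
- **Molar:** it lay in its bay in the last wrist picture before closing, and I did not see it after that either.
- **Drawer:** the panel centre is 5.8 mm in front of the cabinet face. Fully shut would be 6 mm.
- **Plunger:** pressing reached 20 N with the tool at a height of 143 mm, which is the stop. Afterwards the head was back up at about 154 mm, against 155 mm nominal, within the calibration's accuracy.
- **Other objects:** carton, bottle, tub and phone stand are all within 1 mm of where they started.
- **Robot:** the arm is clear of everything, with wrist force under 1 N.

None of the checks failed or disagreed. The hand-in reported no verdict.

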